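# Load a blood tube into the push-to-open sample drawer of a bench analyser

## Robot

A 6-joint arm with a two-finger parallel gripper is mounted at the origin on the work surface. World frame = base frame: x ahead of the robot, y to its left, z up, the work surface at z = 0. Lengths are in mm, angles in degrees, forces in N, time in s.
With the tool pointing down it reaches from about 375 to 975 mm from the base axis. Payload 3.8 kg.
Tool frame: the origin (TCP) lies at the very end of the fingers, on their centre line; the grasp point (between the pads) lies 19 mm behind it; z points along the fingers, y is the direction in which the jaws open and shut (so a half turn about z gives the same grasp; the last joint's range is limited). The gripper opens to 85 mm and grips with 20 to 120 N. Pads are 22 mm wide; open, the fingers measure 114 mm over their backs; the gripper's body (76 mm by 85 mm) begins 54 mm behind the grasp point. The pads swing forward as they close: fully open they stand 13 mm farther back than shut.
Start: joints at [-66.114, 15.12, 91.902, -0, 72.978, -2.114], TCP at [295.903, -606.679, 231.28] pointing down, gripper open.
Joint ranges: [-150.88, 150.88], [-54.13, 125.18], [17.81, 147.31], [-75.09, 255.09], [0, 152.58], [-146.25, 146.25]. Speed limits (degrees/s): [147.25, 147.25, 180, 180, 180, 180].

## Interface

Orientations are given as a 3x3 rotation matrix whose columns are the frame's x, y, z axes.
In Python, from cell import sensors, capture, sign_off, cut_out gives the robot as it stands.
- The arm moves only by the shell command python3 -m inch 'ROWS' [OPENING] [FORCE]. ROWS is JSON, a list of rows, each an object of numbers: "dx", "dy", "dz": the shift along the tool's x, y, z in mm; "yaw": the turn about the tool's z in rad. A call has 1 to 10 rows; each row is the pose to reach, as a shift and turn from the pose measured when the call began, along the tool's axes at that moment; what a row does not reach only later rows make up. A row lasts 1/10 s, in which the tool goes at most 50 mm and 8.59 degrees, less where a joint would pass 70% of its speed; a pose out of reach is approached as far as the arm can. A call with a gripper value outside its range is refused whole. OPENING is the opening, from -1 (shut) to 1 (fully open), so that 0 is half open, set as the call begins (- or left out, the last holds). The fingers move at their own pace and stop on an object; FORCE is the grip in N (left out, the last holds). Time passes only in rows, so rows that repeat a pose let the fingers close. It gives the time, the measured TCP pose, the force and the opening at its end, in the units of the state.
- sensors.observe(): the state, without advancing time (a new reading comes with each control period).
- capture(name): name is "scene" or "top" or "wrist"; returns a dict with "frame" (420x560x3 uint8, red, green, blue), "depth" (420x560 float32, mm along the optical axis (not along the pixel's ray), 0 where there is no reading), "K" (3x3 intrinsics, pixels), "R" (3x3) and "t" (3): a world point X has camera coordinates R X + t. Camera axes: x right, y down, z forward; pixel columns grow to the right and rows downward; lengths in mm; the calibration is good to about 2 mm. A picture is of the moment at which its call begins.
- sign_off(): hands the job in, once; it reports no verdict.
Trained networks look in a picture, given as the dict that the camera call returned (one of the last four; its "shot" number tells which), for a name from the list of things; names that differ only in an ending like _2 or _b are one class to them, and where a whole thing is asked for, a point or a joint stands for the part that bears it (a point fixed in the world has none). Each returns a list of dicts, best first, with "score" (0 to 1); they miss things now and then, are a little off and sometimes report something else, mostly with a low value. They report only what shows in the picture. A call takes as long as a camera call.
- cut_out(picture, query): "mask" (420x560 bool, what is visible of it) and "bbox" ([left, top, right, bottom] in pixels, round what is visible of it).
The state is a dict: "time_s": time; "q": joint angles; "dq": joint speeds; "effort": joint torques, N m; "eef_pos": TCP position; "eef_rot": TCP orientation; "ft_force": force on the tool from outside, world axes, zero at the start; "moment": the same for the moment, N m; "width": finger opening in mm.
Only numpy, scipy, OpenCV 4.12 (cv2) and the standard library are available. Lean on these libraries where they do the work, as an engineer would, in place of code of your own. Each camera call takes 0.05 s, during which the arm holds its last target. There are 200 camera calls.

## Task

Push the analyser's sample drawer in gently until its touch latch lets go and the drawer springs out. Take the short tube from the rack and lower it upright, without dropping it, fully home into the round well of the open drawer; then push the drawer shut until it latches, and leave it so. Never press the drawer with more than 18 N, and leave the tall tubes, the jar and the pipette where they are.

Things in the scene. Friction and masses are not known exactly. Their poses are not given: they have to be found in the camera images.
- analyser: white bench analyser, 280 deep (its x) x 220 wide (its y), does not move. Origin: centre of its underside, at bench height. Front wall: the plane x = -140 mm in its frame, facing its -x. Low part 125 high from x = -140 to +10, behind it a tower with a display, 198 high. The sample drawer is in the middle of the front (y = 0) and slides out along its -x.
- drawer (a joint): sample drawer's travel, m: 0 to 0.001 latched, + outward, 0.080 fully out. A spring pushes it out, 8.5 N latched, 6 N when out; a brake adds 0.5 N per 10 mm/s. Push-push latch: from latched, pushed in 6 mm to its firm stop and let go, it runs out in 1 s; from out, pushed to the same stop and let go, it springs back and latches. Let go short of the stop, it goes back. The latch takes up to 11 N.
- opening (a point): centre of the drawer opening in the analyser's front wall, 60 above the bench, does not move; axes as the analyser's. Drawer front: flat upright white plate, 66 wide, 24 thick, 20 to 106 above the bench. Its face, latched, stands 16 mm outward of this point, give or take 7 mm: it sits on adjusting screws, set differently on each unit and not measured.
- well (a point): centre of the mouth of the drawer's tube well, 58 above the bench; moves with the drawer: 34 inside the front wall when latched, 45 outside when fully out; axes as the analyser's. Upright round hole 15.5 diameter, 38 deep, chamfered mouth, in a grey block 34 (along travel) x 44. The front plate's inner face is 26 (+-7) outward of its axis and rises 48 above the mouth; its outer face 50 (+-7).
- short_tube_mid (a point): centre (40 above its foot) of the short capped tube: 80 tall, glass body 13 diameter, grey cap 16.5 diameter over the top 20 (cap centre 30 above this point), 11 to 20 g. Stands in the rack, foot 10 above the bench. Its z runs up the tube. Fully home in the well, this point is 2 above the well's mouth.
- rack: grey block rack, does not move, 50 (its x) x 163 (its y) x 52 high; one row of three upright square holes along its y, 55 apart, the second at its centre, 15 wide, 40 deep. The three tubes stand in them in any order. Origin: centre of its underside, at bench height.
- tall_tube_a_mid (a point): centre (half-way up) of a tall capped tube in the rack: as the short one but 105 tall. A bystander.
- tall_tube_b_mid (a point): centre (half-way up) of the other tall capped tube in the rack, 105 tall. A bystander.
- jar_mid (a point): centre (half-way up) of a white jar with a lid, 56 diameter, 70 tall, loose on the bench. A bystander.
- pipette: yellow hand pipette lying loose on the bench, 280 long (its x, tip to +x), 28 thick. Origin under its middle, at bench height. A bystander.

How it is judged:
By the outcome, as a careful person would: the job done as asked, in the order asked, and still so for the second after the job is handed in, with the robot touching nothing.
It also fails if it takes over 72 s, if anything falls off the work surface, if the arm or the gripper's body presses on something with over 40 N, if the wrist force passes 120 N, or if a joint passes its speed limit or range.

## Working session

There is one attempt and no reset: what is moved stays moved. The work goes in short steps, Python scripts to look and compute and a shell command to move; the robot and the scene stay as the last step left them, time stands still between calls to the robot, and variables do not carry over. Pictures are saved under pics/ and viewed, about 8 in all and at most 12, crops included, and the job is handed in when it is done.

```bash
mkdir -p pics; ls
cat > h.py <<'E'
import numpy as np, cv2
from cell import sensors, capture, sign_off, cut_out
def pts(p,mask):
    v,u=np.nonzero(mask&(p["depth"]>0)); d=p["depth"][v,u].astype(float)
    c=(np.linalg.inv(p["K"])@np.vstack([u,v,np.ones_like(u)]))*d
    return (p["R"].T@(c-np.asarray(p["t"]).reshape(3,1))).T
def save(p,n): cv2.imwrite("pics/"+n,p["frame"][:,:,::-1])
E
python3 - <<'E'
from h import *
s=sensors.observe(); print(s["eef_rot"],s["time_s"],s["width"],s["ft_force"])
P={n:capture(n) for n in("scene","top")}
cv2.imwrite("pics/a.png",cv2.resize(np.vstack([np.hstack([P[n]["frame"] for n in P])]),(800,300))[:,:,::-1])
for n,p in P.items():
    for q in("analyser","drawer","short_tube_mid","tall_tube_a_mid","rack","jar_mid","pipette"):
        for r in cut_out(p,q)[:3]:
            X=pts(p,r["mask"])
            if len(X): print(n,q,round(r["score"],2),r["bbox"],"med",np.median(X,0).round(),"p2",np.percentile(X,2,0).round(),"p98",np.percentile(X,98,0).round())
E
```

```text
pics
[[ 8.98796513e-01  4.38365164e-01 -9.00968657e-04]
 [ 4.38366081e-01 -8.98794178e-01  2.05038449e-03]
 [ 8.90317509e-05 -2.23783253e-03 -9.99997492e-01]] 0.0 85.5055847485202 [ 0.19593267 -0.39701901 -1.23314294]
scene short_tube_mid 0.55 [376.1, 209.4, 385.0, 225.5] med [573. 234.  75.] p2 [466. 209.  -1.] p98 [577. 241.  91.]
scene tall_tube_a_mid 0.56 [402.5, 206.5, 415.3, 233.8] med [562. 288.  89.] p2 [554. 282.  49.] p98 [566. 294. 115.]
scene rack 0.88 [357.9, 215.6, 448.5, 270.6] med [572. 294.  45.] p2 [525. 212.   0.] p98 [597. 368.  52.]
scene rack 0.39 [261.9, 262.2, 292.5, 305.5] med [792. 128.  55.] p2 [758. 100.   4.] p98 [807. 148.  71.]
scene jar_mid 0.73 [260.3, 262.6, 290.5, 306.2] med [792. 128.  57.] p2 [759. 100.   8.] p98 [807. 148.  71.]
top analyser 0.81 [345.9, 145.0, 494.2, 292.8] med [ 605. -218.  128.] p2 [ 474. -349.   34.] p98 [ 762. -100.  200.]
top analyser 0.75 [369.8, 154.8, 402.9, 163.4] med [ 759. -179.  106.] p2 [ 747. -209.   66.] p98 [ 776. -150.  124.]
top drawer 0.74 [371.2, 151.1, 402.5, 169.5] med [ 759. -172.  105.] p2 [ 746. -209.   46.] p98 [ 773. -149.  109.]
top short_tube_mid 0.43 [216.1, 240.7, 225.6, 246.7] med [563. 225.  87.] p2 [557. 221.  38.] p98 [571. 235.  92.]
top rack 0.77 [166.4, 230.0, 235.6, 267.6] med [553. 273.  49.] p2 [518. 201.   1.] p98 [587. 357.  54.]
top jar_mid 0.9 [256.8, 148.2, 280.7, 174.1] med [767. 114.  68.] p2 [747.  89.   3.] p98 [795. 140.  72.]
top pipette 0.77 [125.9, 178.6, 225.8, 187.6] med [718. 371.  23.] p2 [705. 238.  -1.] p98 [733. 476.  29.]
```

View pics/a.png

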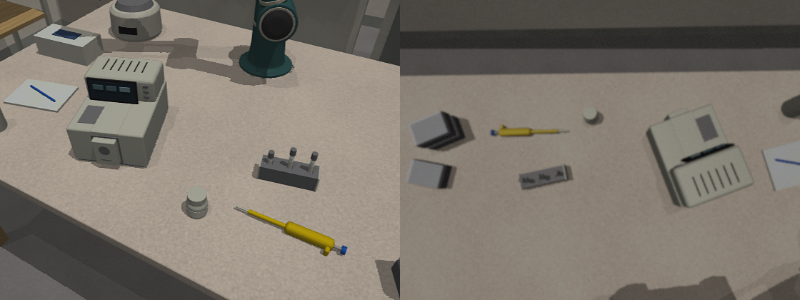

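Run:
```python
from h import *
p=capture("top")
R=[r for r in cut_out(p,"analyser") if r["bbox"][2]-r["bbox"][0]>100][0]
X=pts(p,cv2.dilate(R["mask"].astype(np.uint8),np.ones((5,5)))>0)
for lo,hi in((118,132),(192,204)):
    Y=X[(X[:,2]>lo)&(X[:,2]<hi)][:,:2].astype(np.float32); print("an",lo,cv2.minAreaRect(Y),np.median(X[(X[:,2]>lo)&(X[:,2]<hi)],0))
A=pts(p,np.ones((420,560),bool))
Y=A[(A[:,2]>102)&(A[:,2]<110)&(A[:,0]>700)&(A[:,1]<-100)&(A[:,0]<830)];print("plate",cv2.minAreaRect(Y[:,:2].astype(np.float32)),len(Y),Y.mean(0))
Y=A[(A[:,2]>47)&(A[:,2]<57)&(abs(A[:,0]-555)<80)&(abs(A[:,1]-280)<120)];print("rack",cv2.minAreaRect(Y[:,:2].astype(np.float32)),Y.mean(0))
for lo,hi in((84,97),(108,122)):
    Y=A[(A[:,2]>lo)&(A[:,2]<hi)&(abs(A[:,0]-555)<80)&(abs(A[:,1]-280)<120)];print(lo,len(Y),Y[:,:2].round().tolist()[:60:3])
```

```text
an 118 ((619.5225830078125, -231.91827392578125), (278.8626708984375, 219.45968627929688), 19.76333236694336) [ 680.88013174 -199.48129075  125.02419271]
an 192 ((553.94775390625, -255.13552856445312), (133.51197814941406, 209.52027893066406), 19.822612762451172) [ 550.47057886 -255.72393779  197.56870421]
plate ((781.0164184570312, -367.344482421875), (32.980308532714844, 444.1926574707031), 6.543861389160156) 186 [ 763.51768073 -206.38071285  105.56200816]
rack ((553.5725708007812, 282.7480163574219), (53.506282806396484, 164.31381225585938), 12.015097618103027) [553.24863845 279.41596564  49.84774912]
84 44 [[571.0, 233.0], [571.0, 226.0], [568.0, 234.0], [568.0, 226.0], [566.0, 235.0], [566.0, 228.0], [566.0, 221.0], [563.0, 230.0], [563.0, 223.0], [561.0, 232.0], [561.0, 223.0], [559.0, 228.0], [554.0, 276.0], [547.0, 279.0], [540.0, 331.0]]
108 85 [[561.0, 286.0], [561.0, 280.0], [558.0, 283.0], [558.0, 276.0], [556.0, 286.0], [556.0, 279.0], [554.0, 290.0], [554.0, 284.0], [554.0, 277.0], [552.0, 288.0], [551.0, 280.0], [552.0, 275.0], [550.0, 335.0], [549.0, 283.0], [549.0, 276.0], [547.0, 337.0], [547.0, 331.0], [547.0, 281.0], [545.0, 341.0], [545.0, 335.0]]
```

The pictures agree with the networks: the short tube is the rack's end tube nearest the analyser (scene px ~(380,217)), at about (565, 229). The analyser's front faces away from the robot, with outward direction 19.8°, and the front wall centre is at about (751, -184).

Next I go round to the front with the jaws along the front plate and the gripper shut.

```bash
cat >> h.py <<'E'
import sys
def goal(x,y,z,jaw):
    s=sensors.observe(); R=np.array(s["eef_rot"]); d=R.T@(np.array([x,y,z])-s["eef_pos"])
    a=np.degrees(np.arctan2(R[1,1],R[0,1])); yaw=-((jaw-a+90)%180-90)
    print("t",round(s["time_s"],2),"pos",np.round(s["eef_pos"],1),"jaw",round(a,2),"shift",d.round(1),"yaw",round(np.radians(yaw),4),"q",np.round(s["q"]),"F",np.round(s["ft_force"],1),"w",round(s["width"],1))
FW=np.array([751.,-184.5]); D=np.array([np.cos(np.radians(19.8)),np.sin(np.radians(19.8))])
E
python3 -m inch '[{"dx":50,"dy":-13,"dz":0,"yaw":0.1},{"dx":100,"dy":-26},{"dx":150,"dy":-40,"yaw":0.108},{"dx":200,"dy":-53,"yaw":0.108},{"dx":250,"dy":-66,"yaw":0.108},{"dx":300,"dy":-80,"yaw":0.108},{"dx":350,"dy":-93,"yaw":0.108},{"dx":400,"dy":-106,"yaw":0.108},{"dx":450,"dy":-119,"yaw":0.108},{"dx":500,"dy":-132,"yaw":0.108}]' -1 40
python3 -c "
from h import *
goal(*(FW+70*D),70,-70.2)"
```

```text
t 0.9 pos [ 295.9 -606.7  231.3] jaw -64.0 shift [ 663.7 -172.4  161.3] yaw 0.1082 q [-66.  15.  92.   0.  73.  -2.] F [-0.5 -0.7 -0.1] w 85.0schema error: expected keys dx, dy, dz, yaw
```

```bash
python3 -m inch '[{"dx":50,"dy":-13,"dz":0,"yaw":0},{"dx":100,"dy":-26,"dz":0,"yaw":0.05},{"dx":150,"dy":-40,"dz":0,"yaw":0.108},{"dx":200,"dy":-53,"dz":0,"yaw":0.108},{"dx":250,"dy":-66,"dz":0,"yaw":0.108},{"dx":300,"dy":-80,"dz":0,"yaw":0.108},{"dx":350,"dy":-93,"dz":0,"yaw":0.108},{"dx":400,"dy":-106,"dz":0,"yaw":0.108},{"dx":450,"dy":-119,"dz":0,"yaw":0.108},{"dx":500,"dy":-132,"dz":0,"yaw":0.108}]' -1 40
python3 -c "
from h import *
goal(*(FW+70*D),70,-70.2)"
```

```text
time_s: 1.9
eef_pos: [675.8, -278.5, 231.5]
eef_rot: [[0.941, 0.339, 0.0], [0.339, -0.941, -0.0], [0.0, 0.0, -1.0]]
ft_force: [0.2, -0.4, -0.1]
width: 0.2
t 1.9 pos [ 675.8 -278.5  231.5] jaw -70.18 shift [172.6 -62.9 161.5] yaw 0.0003 q [-24.  21.  84.  -0.  75.  46.] F [ 0.2 -0.4 -0.1] w 0.2
```

```bash
python3 -m inch '[{"dx":45,"dy":-16,"dz":0,"yaw":0},{"dx":90,"dy":-33,"dz":0,"yaw":0},{"dx":135,"dy":-50,"dz":0,"yaw":0},{"dx":172.6,"dy":-62.9,"dz":0,"yaw":0},{"dx":172.6,"dy":-62.9,"dz":40,"yaw":0},{"dx":172.6,"dy":-62.9,"dz":80,"yaw":0},{"dx":172.6,"dy":-62.9,"dz":120,"yaw":0},{"dx":172.6,"dy":-62.9,"dz":161.5,"yaw":0},{"dx":172.6,"dy":-62.9,"dz":161.5,"yaw":0}]'
python3 - <<'E'
from h import *
p=capture("wrist"); q=capture("scene")
cv2.imwrite("pics/b.png",np.hstack([p["frame"][::1,::1][:, :400],cv2.resize(q["frame"][150:360,60:260],(400,420))])[:,:,::-1])
goal(*(FW+40*D),70,-70.2)
A=np.vstack([pts(q,np.ones((420,560),bool)),pts(p,np.ones((420,560),bool))])
for A in (pts(q,np.ones((420,560),bool)),pts(p,np.ones((420,560),bool))):
    e=(A[:,:2]-FW)@D; l=(A[:,:2]-FW)@np.array([-D[1],D[0]])
    m=(abs(l)<30)&(A[:,2]>30)&(A[:,2]<95)&(e>-5)&(e<50)
    print(m.sum(),np.percentile(e[m],[5,25,50,75,95]).round(1) if m.sum() else 0)
E
```

```text
time_s: 2.8
eef_pos: [810.8, -159.3, 59.9]
eef_rot: [[0.941, 0.339, -0.015], [0.339, -0.941, 0.003], [-0.013, -0.008, -1.0]]
ft_force: [-1.2, 0.3, -2.2]
width: -0.3
t 2.9 pos [ 816.  -160.6   68.7] jaw -70.18 shift [-29.2   0.5  -1.3] yaw 0.0003 q [-13.  38.  76.  -0.  66.  57.] F [ 1.1 -0.5  0.7] w -0.1
216 [21.3 22.8 23.7 24.5 25.8]
635 [22.4 22.8 23.1 23.5 24. ]
```

View pics/b.png

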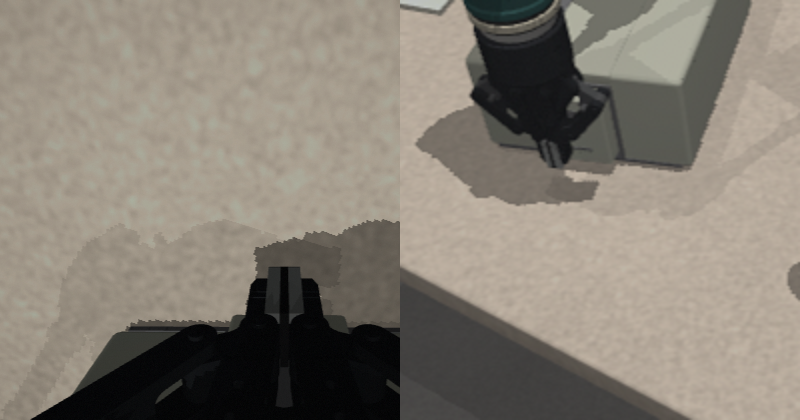

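Wrist image: the shut fingers (285,270) stand outward of the plate (285,325), and depth puts the plate face at ~23 from the wall. I approach slowly.

```bash
python3 -m inch '[{"dx":-4,"dy":0.5,"dz":-1,"yaw":0},{"dx":-8,"dy":0.5,"dz":-1,"yaw":0},{"dx":-12,"dy":0.5,"dz":-1,"yaw":0},{"dx":-16,"dy":0.5,"dz":-1,"yaw":0},{"dx":-20,"dy":0.5,"dz":-1,"yaw":0},{"dx":-24,"dy":0.5,"dz":-1,"yaw":0},{"dx":-26,"dy":0.5,"dz":-1,"yaw":0},{"dx":-27,"dy":0.5,"dz":-1,"yaw":0},{"dx":-27,"dy":0.5,"dz":-1,"yaw":0}]'
python3 -m inch '[{"dx":-1,"dy":0,"dz":0,"yaw":0},{"dx":-2,"dy":0,"dz":0,"yaw":0},{"dx":-3,"dy":0,"dz":0,"yaw":0},{"dx":-3,"dy":0,"dz":0,"yaw":0}]'
python3 -m inch '[{"dx":-1,"dy":0,"dz":0,"yaw":0},{"dx":-2,"dy":0,"dz":0,"yaw":0},{"dx":-3,"dy":0,"dz":0,"yaw":0},{"dx":-3,"dy":0,"dz":0,"yaw":0}]'
python3 -c "
from h import *
goal(*(FW+34*D),70,-70.2)"
```

```text
time_s: 3.8
eef_pos: [790.6, -170.3, 69.5]
eef_rot: [[0.941, 0.339, -0.003], [0.339, -0.941, 0.0], [-0.003, -0.001, -1.0]]
ft_force: [-0.0, -0.2, 0.2]
width: -0.2
time_s: 4.2
eef_pos: [787.7, -171.3, 69.5]
eef_rot: [[0.941, 0.339, -0.003], [0.339, -0.941, 0.0], [-0.003, -0.001, -1.0]]
ft_force: [0.3, -0.1, -0.8]
width: -0.2
time_s: 4.6
eef_pos: [784.7, -172.4, 69.5]
eef_rot: [[0.941, 0.339, -0.003], [0.339, -0.941, 0.0], [-0.003, -0.001, -1.0]]
ft_force: [-1.4, -0.4, -0.7]
width: -0.1
t 4.6 pos [ 784.7 -172.4   69.5] jaw -70.19 shift [-1.8 -0.1 -0.5] yaw 0.0001 q [-14.  35.  81.  -0.  64.  56.] F [-1.4 -0.4 -0.7] w -0.1
```

```bash
python3 -m inch '[{"dx":-1,"dy":0,"dz":0,"yaw":0},{"dx":-2,"dy":0,"dz":0,"yaw":0},{"dx":-2,"dy":0,"dz":0,"yaw":0}]' | grep -E "pos|force"
python3 -m inch '[{"dx":-1,"dy":0,"dz":0,"yaw":0},{"dx":-2,"dy":0,"dz":0,"yaw":0},{"dx":-2,"dy":0,"dz":0,"yaw":0}]' | grep -E "pos|force"
python3 -m inch '[{"dx":-1,"dy":0,"dz":0,"yaw":0},{"dx":-2,"dy":0,"dz":0,"yaw":0},{"dx":-2,"dy":0,"dz":0,"yaw":0}]'| grep -E "pos|force"
```

```text
eef_pos: [783.0, -173.0, 69.6]
ft_force: [0.3, 1.0, -0.7]
eef_pos: [782.5, -173.2, 69.7]
ft_force: [4.9, 2.0, -2.0]
eef_pos: [782.2, -173.3, 69.8]
ft_force: [6.8, 1.5, -3.8]
```

```bash
python3 -m inch '[{"dx":-1.5,"dy":0,"dz":0,"yaw":0},{"dx":-2.5,"dy":0,"dz":0,"yaw":0},{"dx":-3,"dy":0,"dz":0,"yaw":0},{"dx":-3,"dy":0,"dz":0,"yaw":0}]' | grep -E "pos|force"
python3 -m inch '[{"dx":-2.5,"dy":0,"dz":0,"yaw":0},{"dx":-3,"dy":0,"dz":0,"yaw":0},{"dx":-3,"dy":0,"dz":0,"yaw":0}]' | grep -E "pos|force"
```

```text
eef_pos: [781.4, -173.6, 69.9]
ft_force: [9.0, 2.8, -4.3]
eef_pos: [780.7, -173.9, 70.0]
ft_force: [8.3, 1.5, -4.0]
```

```bash
python3 -m inch '[{"dx":-3,"dy":0,"dz":0,"yaw":0},{"dx":-3.5,"dy":0,"dz":0,"yaw":0},{"dx":-3.5,"dy":0,"dz":0,"yaw":0},{"dx":-3.5,"dy":0,"dz":0,"yaw":0}]' | grep -E "pos|force"
python3 -m inch '[{"dx":-3,"dy":0,"dz":0,"yaw":0},{"dx":-3.5,"dy":0,"dz":0,"yaw":0},{"dx":-3.5,"dy":0,"dz":0,"yaw":0},{"dx":-3.5,"dy":0,"dz":0,"yaw":0}]' | grep -E "pos|force"
```

```text
eef_pos: [779.6, -174.4, 70.0]
ft_force: [9.6, 1.6, -4.1]
eef_pos: [778.5, -174.8, 70.1]
ft_force: [8.9, 1.8, -3.5]
```

```bash
python3 -m inch '[{"dx":-3,"dy":0,"dz":0,"yaw":0},{"dx":-3.5,"dy":0,"dz":0,"yaw":0},{"dx":-3.5,"dy":0,"dz":0,"yaw":0},{"dx":-3.5,"dy":0,"dz":0,"yaw":0}]' | grep -E "pos|force"
python3 -m inch '[{"dx":-3,"dy":0,"dz":0,"yaw":0},{"dx":-3.5,"dy":0,"dz":0,"yaw":0},{"dx":-3.5,"dy":0,"dz":0,"yaw":0},{"dx":-3.5,"dy":0,"dz":0,"yaw":0}]' | grep -E "pos|force"
```

```text
eef_pos: [777.6, -175.2, 70.2]
ft_force: [8.7, 2.8, -5.5]
eef_pos: [777.7, -175.2, 70.3]
ft_force: [12.9, 2.7, -6.4]
```

At the stop (13 N, no further motion). Let go and back off.

```bash
python3 -m inch '[{"dx":15,"dy":0,"dz":0,"yaw":0},{"dx":40,"dy":0,"dz":0,"yaw":0},{"dx":65,"dy":0,"dz":0,"yaw":0},{"dx":90,"dy":0,"dz":0,"yaw":0},{"dx":110,"dy":0,"dz":0,"yaw":0},{"dx":115,"dy":0,"dz":0,"yaw":0},{"dx":115,"dy":0,"dz":-40,"yaw":0},{"dx":115,"dy":0,"dz":-80,"yaw":0},{"dx":115,"dy":0,"dz":-120,"yaw":0},{"dx":115,"dy":0,"dz":-160,"yaw":0}]'
python3 -m inch '[{"dx":-45,"dy":0,"dz":0,"yaw":0},{"dx":-90,"dy":0,"dz":0,"yaw":0},{"dx":-125,"dy":0,"dz":0,"yaw":0},{"dx":-125,"dy":0,"dz":0,"yaw":0},{"dx":-125,"dy":0,"dz":0,"yaw":0}]'
python3 - <<'E'
from h import *
p=capture("wrist"); q=capture("top"); save(p,"c.png")
np.savez("c.npz",f=p["frame"],depth=p["depth"],K=p["K"],R=p["R"],t=p["t"])
print("cam",-np.array(p["R"]).T@np.ravel(p["t"]),p["R"][2]); goal(*(FW+45*D),160,-70.2)
for n,c in(("w",p),("t",q)):
    A=pts(c,np.ones((420,560),bool)); e=(A[:,:2]-FW)@D; l=(A[:,:2]-FW)@np.array([-D[1],D[0]])
    for nm,lo,hi in(("plate",101,110),("block",54,62),("wall",119,129)):
        m=(abs(l)<45)&(A[:,2]>lo)&(A[:,2]<hi)&(e>-30)&(e<125)
        if m.sum()>20: print(n,nm,m.sum(),"e",np.percentile(e[m],[2,50,98]).round(1),"l",np.percentile(l[m],[2,50,98]).round(1),np.median(A[m,2]).round(1))
E
```

```text
time_s: 8.8
eef_pos: [878.7, -137.5, 235.4]
eef_rot: [[0.94, 0.339, 0.032], [0.339, -0.941, 0.004], [0.032, 0.008, -0.999]]
ft_force: [0.6, -0.1, 0.4]
width: -0.1
time_s: 9.3
eef_pos: [759.7, -180.7, 231.7]
eef_rot: [[0.941, 0.338, 0.032], [0.338, -0.941, 0.004], [0.031, 0.007, -0.999]]
ft_force: [-0.0, 0.0, 0.8]
width: 0.4
cam [ 832.12671127 -154.01483584  376.18280201] [-0.26992388 -0.10403056 -0.95724539]
t 9.4 pos [ 761.7 -180.   231.9] jaw -70.18 shift [31.  0. 73.] yaw 0.0003 q [-15.  26.  78.   1.  75.  55.] F [-0.   0.   0.7] w -0.2
w plate 3375 e [  5.4  89.  101. ] l [-31.4   1.2  33.4] 105.3
w block 1865 e [ 3.1 47.6 65.1] l [-32.7   1.4  31.9] 57.4
w wall 5427 e [-29.3 -12.1   3.1] l [-43.1   0.2  43.3] 124.4
t plate 271 e [73.6 84.6 96.6] l [-31.6   0.3  31.5] 105.5
t block 237 e [27.7 46.9 85.3] l [-22.    1.8  32.3] 57.5
t wall 475 e [-29.4 -15.4  -1.1] l [-42.9  -0.2  42.3] 124.8
```

View pics/c.png

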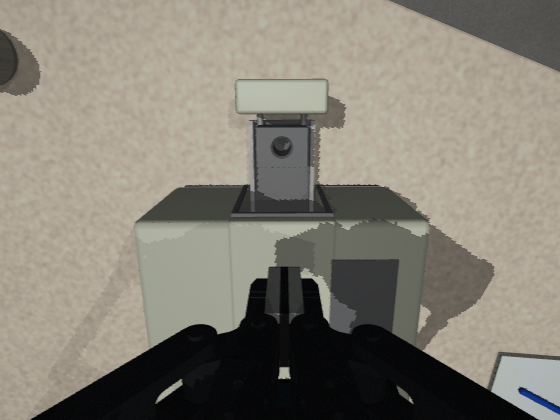

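The drawer is out; the well mouth is clear at px ~(281,147). The tool has a 1.8° tilt picked up by re-anchoring while moving, to be undone on the way. First I fit the well.

Run:
```python
from h import *
p=dict(np.load("c.npz")); g=cv2.cvtColor(p["f"],cv2.COLOR_RGB2GRAY)
def onz(u,v,z):
    R=p["R"]; c=-R.T@p["t"].ravel(); r=R.T@np.linalg.inv(p["K"])@[u,v,1.]; return c+r*(z-c[2])/r[2]
N=np.array([-D[1],D[0]])
def el(x): return ((x[:2]-FW)@D).round(1),((x[:2]-FW)@N).round(1)
big=cv2.resize(g[120:175,245:320],None,fx=8,fy=8,interpolation=cv2.INTER_CUBIC)
c=cv2.HoughCircles(big,cv2.HOUGH_GRADIENT,1.5,100,param1=80,param2=25,minRadius=50,maxRadius=120)
for u,v,r in c[0][:3]: U=245+u/8-.44; V=120+v/8-.44; x=onz(U,V,58); print(U,V,r/8,x.round(1),el(x), "diam", np.linalg.norm(onz(U+r/8,V,58)-onz(U-r/8,V,58)).round(1))
A=pts(p,np.ones((420,560),bool));e=(A[:,:2]-FW)@D; l=(A[:,:2]-FW)@N
def st(nm,m): print(nm,m.sum(),np.percentile(e[m],[1,5,50,95,99]).round(1),np.percentile(l[m],[1,5,50,95,99]).round(1))
st("plate",(A[:,2]>103)&(A[:,2]<108)&(e>50)&(e<125)&(abs(l)<50))
st("block",(A[:,2]>55)&(A[:,2]<60)&(e>5)&(e<80)&(abs(l)<26))
st("low",(A[:,2]>122)&(A[:,2]<128)&(e>-60)&(e<40)&(abs(l)<150))
cv2.imwrite("pics/d.png",cv2.resize(p["f"][100:200,230:335],None,fx=5,fy=5,interpolation=cv2.INTER_CUBIC)[:,:,::-1])
```

```text
Traceback (most recent call last):
TypeError: 'NoneType' object is not subscriptable
```

```bash
cat > fit.py <<'E'
from h import *
p=dict(np.load("c.npz")); g=cv2.cvtColor(p["f"],cv2.COLOR_RGB2GRAY)
def onz(u,v,z):
    R=p["R"]; c=-R.T@p["t"].ravel(); r=R.T@np.linalg.inv(p["K"])@[u,v,1.]; return c+r*(z-c[2])/r[2]
N=np.array([-D[1],D[0]])
def el(x): return ((x[:2]-FW)@D).round(1),((x[:2]-FW)@N).round(1)
s=g[130:163,263:302]; big=cv2.resize(s,None,fx=8,fy=8,interpolation=cv2.INTER_CUBIC); med=np.median(s)
for th in (med-15,med-25):
    m=cv2.morphologyEx((abs(big.astype(int)-med)>med-th).astype(np.uint8),cv2.MORPH_CLOSE,np.ones((15,15)))
    cs=max(cv2.findContours(m,0,1)[0],key=cv2.contourArea); (u,v),r=cv2.minEnclosingCircle(cs)
    U=263+u/8-.44; V=130+v/8-.44; x=onz(U,V,58); print(th,U,V,r/8,x.round(1),el(x),"diam",np.linalg.norm(onz(U+r/8,V,58)-onz(U-r/8,V,58)).round(1))
A=pts(p,np.ones((420,560),bool));e=(A[:,:2]-FW)@D; l=(A[:,:2]-FW)@N
def st(nm,m): print(nm,m.sum(),np.percentile(e[m],[1,5,50,95,99]).round(1),np.percentile(l[m],[1,5,50,95,99]).round(1))
st("plate",(A[:,2]>103)&(A[:,2]<108)&(e>50)&(e<125)&(abs(l)<50))
st("block",(A[:,2]>55)&(A[:,2]<60)&(e>5)&(e<80)&(abs(l)<26))
st("low",(A[:,2]>122)&(A[:,2]<128)&(e>-60)&(e<40)&(abs(l)<150))
cv2.imwrite("pics/d.png",cv2.resize(p["f"][100:200,230:335],None,fx=5,fy=5,interpolation=cv2.INTER_CUBIC)[:,:,::-1])
E
python3 fit.py
```

```text
90.0 281.39470153808594 146.92849784851074 11.502699851989746 [ 796.2 -167.1   58. ] (np.float64(48.4), np.float64(1.1)) diam 19.8
80.0 281.435 146.8725 11.19867992401123 [ 796.3 -167.1   58. ] (np.float64(48.5), np.float64(1.0)) diam 19.2
plate 3160 [ 78.1  78.9  89.7 100.2 101. ] [-30.6 -27.8   1.2  30.2  32.9]
block 1775 [31.8 32.8 49.1 64.3 65.2] [-20.1 -18.5   1.5  21.4  22.9]
low 20423 [-59.1 -55.7 -24.5  -0.    2.2] [-104.2  -95.8    2.5   98.6  106.8]
```

View pics/d.png

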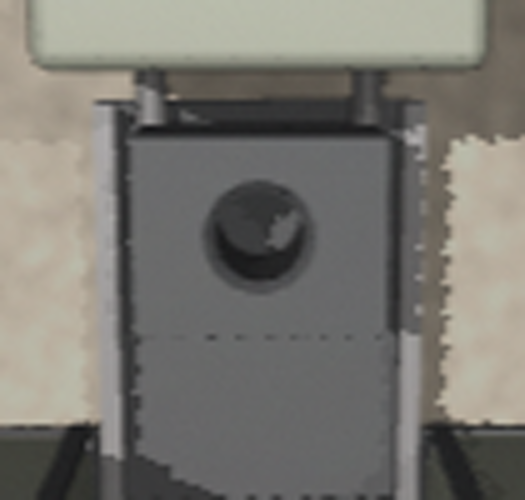

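Run:
```python
from fit import *
for X in ([761.7,-180,231.9],):
    for dx in (-11,0,11):
        c=p["R"]@(np.array(X)+[dx*D[0],dx*D[1],0])+p["t"].ravel(); uv=p["K"]@c; print(dx,(uv[:2]/uv[2]).round(1),c[2])
print(p["K"])
print(p["depth"][262:275,[278,285,290]].round().T)
cv2.imwrite("pics/e.png",cv2.resize(p["f"][250:330,235:335],None,fx=6,fy=6,interpolation=cv2.INTER_CUBIC)[:,:,::-1])
```

```text
90.0 281.39470153808594 146.92849784851074 11.502699851989746 [ 796.2 -167.1   58. ] (np.float64(48.4), np.float64(1.1)) diam 19.8
80.0 281.435 146.8725 11.19867992401123 [ 796.3 -167.1   58. ] (np.float64(48.5), np.float64(1.0)) diam 19.2
plate 3160 [ 78.1  78.9  89.7 100.2 101. ] [-30.6 -27.8   1.2  30.2  32.9]
block 1775 [31.8 32.8 49.1 64.3 65.2] [-20.1 -18.5   1.5  21.4  22.9]
low 20423 [-59.1 -55.7 -24.5  -0.    2.2] [-104.2  -95.8    2.5   98.6  106.8]
-11 [283.2 303.1] 163.008408151055
0 [283.1 280.7] 159.82714997178067
11 [283.1 257.4] 156.64589179250635
[[367.43378177   0.         283.8616142 ]
 [  0.         367.43378177 211.46224086]
 [  0.           0.           1.        ]]
[[274. 275. 275. 274.   0. 155. 154. 152. 151. 151. 150. 149. 149.]
 [275. 274. 276. 275. 276. 153. 153. 152. 152. 151. 149. 149. 149.]
 [275. 275. 275. 276. 275. 154. 152. 153. 151. 150. 150. 149. 148.]]
```

View pics/e.png

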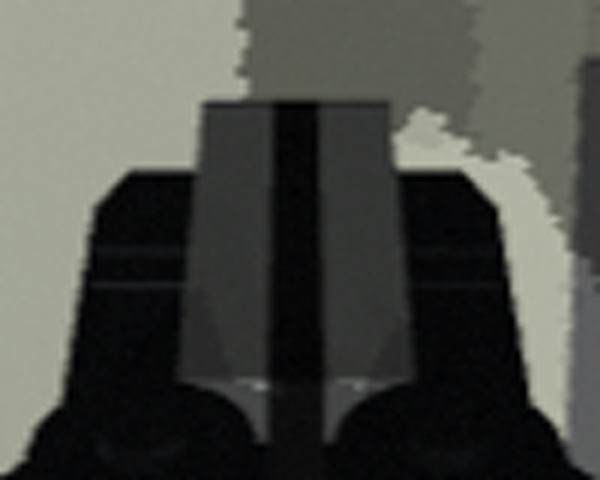

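Fingertip column is 284.5 against 283.1 projected, so there is about 0.6 mm of lateral camera bias. I'll align the held tube to the well visually later. Now to the rack.

```bash
python3 -m inch '[{"dx":-4,"dy":-40,"dz":0,"yaw":-0.14},{"dx":-9,"dy":-85,"dz":0,"yaw":-0.285},{"dx":-14,"dy":-131,"dz":0,"yaw":-0.43},{"dx":-19,"dy":-177,"dz":0,"yaw":-0.575},{"dx":-23,"dy":-223,"dz":0,"yaw":-0.72},{"dx":-28,"dy":-269,"dz":0,"yaw":-0.865},{"dx":-33,"dy":-315,"dz":0,"yaw":-1.01},{"dx":-38,"dy":-361,"dz":0,"yaw":-1.155},{"dx":-43,"dy":-407,"dz":0,"yaw":-1.3},{"dx":-46,"dy":-440,"dz":0,"yaw":-1.435}]' 0 40
python3 -m inch '[{"dx":0,"dy":0,"dz":0,"yaw":0},{"dx":0,"dy":0,"dz":0,"yaw":0}]'
python3 -c "
from h import *
goal(565,229,190,12)"
```

```text
time_s: 10.4
eef_pos: [568.8, 222.0, 227.4]
eef_rot: [[-0.217, 0.976, 0.034], [0.976, 0.217, 0.005], [-0.003, 0.034, -0.999]]
ft_force: [0.3, -0.7, 0.1]
width: 43.4
time_s: 10.6
eef_pos: [569.4, 223.8, 227.9]
eef_rot: [[-0.219, 0.975, 0.035], [0.976, 0.219, 0.005], [-0.003, 0.035, -0.999]]
ft_force: [0.2, -0.4, 0.3]
width: 42.8
t 10.6 pos [569.4 223.8 227.9] jaw 12.64 shift [ 6.2 -4.5 37.8] yaw 0.0111 q [ 19.   7. 102.  -0.  69.   7.] F [ 0.2 -0.4  0.3] w 42.8
```

```bash
python3 -m inch '[{"dx":6,"dy":-4.5,"dz":30,"yaw":0.011},{"dx":6,"dy":-4.5,"dz":65,"yaw":0.011}]'
python3 -m inch '[{"dx":0,"dy":0,"dz":0,"yaw":0},{"dx":0,"dy":0,"dz":0,"yaw":0},{"dx":0,"dy":0,"dz":0,"yaw":0}]'
python3 - <<'E'
from h import *
p=capture("wrist"); save(p,"f.png")
print("cam",-np.array(p["R"]).T@np.ravel(p["t"])); goal(565,229,61,12)
A=pts(p,np.ones((420,560),bool))
for lo,hi in((86,95),(110,120),(48,55)):
    m=(A[:,2]>lo)&(A[:,2]<hi)&(A[:,0]>500)&(A[:,0]<620)&(A[:,1]>180)&(A[:,1]<380)
    print(lo,m.sum(),A[m].mean(0).round(1))
    k=cv2.kmeans(A[m].astype(np.float32)[:,:2],2,None,(3,50,.1),5,0)[2]; print(k)
print(cut_out(p,"short_tube_mid")[:2] and [(r["score"],r["bbox"]) for r in cut_out(p,"short_tube_mid")])
E
```

```text
time_s: 10.8
eef_pos: [568.9, 229.5, 164.8]
eef_rot: [[-0.206, 0.978, 0.041], [0.979, 0.206, 0.006], [-0.002, 0.041, -0.999]]
ft_force: [-0.2, -0.7, -0.5]
width: 42.4
time_s: 11.1
eef_pos: [570.9, 229.3, 167.1]
eef_rot: [[-0.205, 0.978, 0.044], [0.979, 0.205, 0.007], [-0.002, 0.045, -0.999]]
ft_force: [0.5, -0.1, 0.4]
width: 42.5
cam [547.75091852 308.01388776 308.83635416]
t 11.15 pos [571.  229.4 167.4] jaw 11.83 shift [  1.  -10.7 106. ] yaw -0.003 q [ 20.  10. 105.  -1.  62.   8.] F [ 0.6 -0.4 -0.1] w 42.7
86 497 [567.  232.7  89.3]
[[567.7717  229.23347]
 [566.30585 236.19202]]
110 1762 [549.5 316.6 114.3]
[[555.83215 286.2133 ]
 [544.7432  339.4051 ]]
48 13751 [555.1 288.8  49.5]
[[548.3391  321.099  ]
 [563.92206 246.05374]]
[(0.59, [261.3, 193.6, 287.1, 228.9])]
```

View pics/f.png

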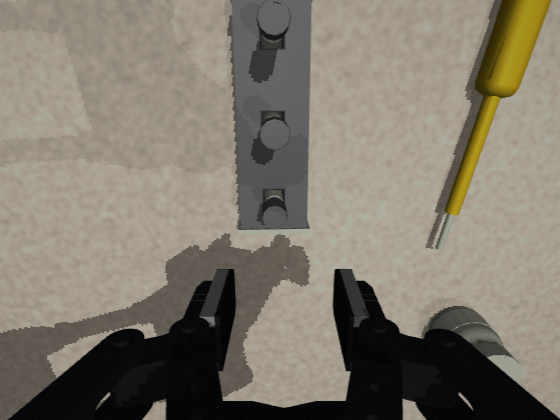

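Picture: tubes along the rack at px (273,20), (275,132) and the short one at (275,212), pipette and jar well clear. Wrist and top cameras differ by a constant (2,2.3) mm in world at both sites, so I trust the wrist: tube at about (567,231.5). The tilt is now 2.5°; I undo it with a fast descent and re-anchor.

```bash
python3 -m inch '[{"dx":1,"dy":-3,"dz":-30,"yaw":0},{"dx":1,"dy":-3,"dz":-70,"yaw":0},{"dx":1,"dy":-3,"dz":-100,"yaw":0},{"dx":1,"dy":-3,"dz":-110,"yaw":0},{"dx":1,"dy":-3,"dz":-110,"yaw":0},{"dx":1,"dy":-3,"dz":-75,"yaw":0},{"dx":1,"dy":-3,"dz":-35,"yaw":0},{"dx":1,"dy":-3,"dz":0,"yaw":0},{"dx":1,"dy":-3,"dz":0,"yaw":0}]'
python3 -m inch '[{"dx":0,"dy":0,"dz":0,"yaw":0},{"dx":0,"dy":0,"dz":0,"yaw":0},{"dx":0,"dy":0,"dz":0,"yaw":0}]'
python3 -c "
from h import *
goal(567,231.5,61,12)"
```

```text
time_s: 12.15
eef_pos: [561.5, 227.7, 158.1]
eef_rot: [[-0.205, 0.978, 0.03], [0.979, 0.205, 0.002], [-0.004, 0.03, -1.0]]
ft_force: [-0.7, -0.0, -0.6]
width: 42.6
time_s: 12.45
eef_pos: [562.5, 228.1, 159.9]
eef_rot: [[-0.205, 0.978, 0.032], [0.979, 0.205, 0.003], [-0.004, 0.032, -0.999]]
ft_force: [0.5, 0.3, -0.1]
width: 42.6
t 12.45 pos [562.5 228.1 159.9] jaw 11.85 shift [ 2.7  1.9 99. ] yaw -0.0026 q [ 20.  10. 106.  -1.  62.   8.] F [ 0.5  0.3 -0.1] w 42.6
```

```bash
python3 -m inch '[{"dx":3,"dy":2,"dz":-50,"yaw":0},{"dx":3,"dy":2,"dz":-100,"yaw":0},{"dx":3,"dy":2,"dz":-140,"yaw":0},{"dx":3,"dy":2,"dz":-140,"yaw":0},{"dx":3,"dy":2,"dz":-140,"yaw":0},{"dx":3,"dy":2,"dz":-90,"yaw":0},{"dx":3,"dy":2,"dz":-40,"yaw":0},{"dx":3,"dy":2,"dz":10,"yaw":0},{"dx":3,"dy":2,"dz":10,"yaw":0}]'
python3 -m inch '[{"dx":0,"dy":0,"dz":-50,"yaw":0},{"dx":0,"dy":0,"dz":-100,"yaw":0},{"dx":0,"dy":0,"dz":-140,"yaw":0},{"dx":0,"dy":0,"dz":-140,"yaw":0},{"dx":0,"dy":0,"dz":-140,"yaw":0},{"dx":0,"dy":0,"dz":-90,"yaw":0},{"dx":0,"dy":0,"dz":-40,"yaw":0},{"dx":0,"dy":0,"dz":10,"yaw":0},{"dx":0,"dy":0,"dz":10,"yaw":0}]'
python3 -m inch '[{"dx":0,"dy":0,"dz":0,"yaw":0},{"dx":0,"dy":0,"dz":0,"yaw":0},{"dx":0,"dy":0,"dz":0,"yaw":0}]'
python3 -c "
from h import *
goal(567,231.5,61,12)"
```

```text
time_s: 13.35
eef_pos: [556.9, 228.7, 139.9]
eef_rot: [[-0.205, 0.979, 0.015], [0.979, 0.205, -0.003], [-0.006, 0.014, -1.0]]
ft_force: [-0.5, 0.2, -1.3]
width: 42.4
time_s: 14.25
eef_pos: [549.3, 225.8, 120.2]
eef_rot: [[-0.205, 0.979, -0.003], [0.979, 0.205, -0.01], [-0.009, -0.005, -1.0]]
ft_force: [-1.7, -0.6, -1.6]
width: 43.0
time_s: 14.55
eef_pos: [551.0, 226.5, 123.0]
eef_rot: [[-0.205, 0.979, 0.001], [0.979, 0.205, -0.008], [-0.008, -0.001, -1.0]]
ft_force: [-0.7, -0.5, 0.2]
width: 43.1
t 14.55 pos [551.  226.5 123. ] jaw 11.85 shift [ 2.2 16.7 62. ] yaw -0.0026 q [ 20.  12. 108.  -1.  60.   9.] F [-0.7 -0.5  0.2] w 43.1
```

```bash
python3 -m inch '[{"dx":1,"dy":8,"dz":0,"yaw":0},{"dx":2,"dy":16.5,"dz":0,"yaw":0},{"dx":2.2,"dy":16.7,"dz":15,"yaw":0},{"dx":2.2,"dy":16.7,"dz":30,"yaw":0},{"dx":2.2,"dy":16.7,"dz":42,"yaw":0},{"dx":2.2,"dy":16.7,"dz":52,"yaw":0},{"dx":2.2,"dy":16.7,"dz":58,"yaw":0},{"dx":2.2,"dy":16.7,"dz":61,"yaw":0},{"dx":2.2,"dy":16.7,"dz":61,"yaw":0},{"dx":2.2,"dy":16.7,"dz":61,"yaw":0}]'
python3 -m inch '[{"dx":0,"dy":0,"dz":0,"yaw":0},{"dx":0,"dy":0,"dz":0,"yaw":0}]'
python3 - <<'E'
from h import *
p=capture("wrist"); save(p,"g.png"); goal(567,231.5,62,12)
E
```

```text
time_s: 15.55
eef_pos: [567.4, 231.7, 62.5]
eef_rot: [[-0.205, 0.979, 0.002], [0.979, 0.205, -0.008], [-0.008, 0.0, -1.0]]
ft_force: [-0.7, 0.1, -0.7]
width: 42.8
time_s: 15.75
eef_pos: [568.0, 231.9, 63.3]
eef_rot: [[-0.205, 0.979, 0.003], [0.979, 0.205, -0.008], [-0.008, 0.001, -1.0]]
ft_force: [0.7, 0.9, -0.2]
width: 42.5
t 15.8 pos [567.9 231.9  63.2] jaw 11.84 shift [-0.2 -0.9  1.2] yaw -0.0027 q [ 20.  17. 108.  -1.  55.   9.] F [ 0.1  0.8 -0.1] w 43.0
```

View pics/g.png

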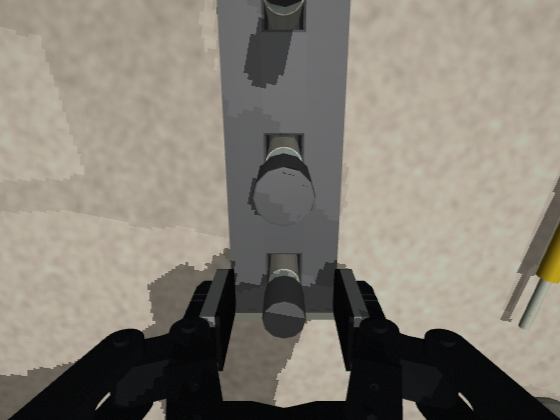

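The short tube (cap at px (284,320)) is centred between the pads (225 and 345). Grip.

```bash
python3 -m inch '[{"dx":0,"dy":-0.5,"dz":1,"yaw":0},{"dx":0,"dy":-0.5,"dz":1,"yaw":0},{"dx":0,"dy":-0.5,"dz":1,"yaw":0},{"dx":0,"dy":-0.5,"dz":1,"yaw":0},{"dx":0,"dy":-0.5,"dz":1,"yaw":0},{"dx":0,"dy":-0.5,"dz":1,"yaw":0}]' -1 35
python3 -m inch '[{"dx":0,"dy":0,"dz":0,"yaw":0},{"dx":0,"dy":0,"dz":-10,"yaw":0},{"dx":0,"dy":0,"dz":-25,"yaw":0},{"dx":0,"dy":0,"dz":-50,"yaw":0},{"dx":0,"dy":0,"dz":-80,"yaw":0},{"dx":0,"dy":0,"dz":-110,"yaw":0},{"dx":0,"dy":0,"dz":-135,"yaw":0},{"dx":0,"dy":0,"dz":-150,"yaw":0},{"dx":0,"dy":0,"dz":-150,"yaw":0},{"dx":0,"dy":0,"dz":-150,"yaw":0}]'
python3 -m inch '[{"dx":0,"dy":0,"dz":0,"yaw":0},{"dx":0,"dy":0,"dz":0,"yaw":0},{"dx":0,"dy":0,"dz":0,"yaw":0}]'
python3 - <<'E'
from h import *
goal(*(FW+47*D),200,-70.2)
E
```

```text
time_s: 16.4
eef_pos: [567.5, 231.8, 62.4]
eef_rot: [[-0.205, 0.979, 0.003], [0.979, 0.205, -0.008], [-0.008, 0.001, -1.0]]
ft_force: [-0.0, 0.3, 2.9]
width: 15.0
time_s: 17.4
eef_pos: [566.7, 232.9, 212.2]
eef_rot: [[-0.205, 0.979, 0.003], [0.979, 0.205, -0.008], [-0.008, 0.001, -1.0]]
ft_force: [-0.2, 0.0, -0.8]
width: 15.4
time_s: 17.7
eef_pos: [566.0, 232.6, 210.6]
eef_rot: [[-0.205, 0.979, 0.0], [0.979, 0.205, -0.009], [-0.009, -0.001, -1.0]]
ft_force: [0.4, -0.4, 1.4]
width: 15.1
t 17.7 pos [566.  232.6 210.6] jaw 11.85 shift [-439.6  142.1   14.1] yaw 1.432 q [ 20.   9. 101.  -1.  70.   9.] F [ 0.4 -0.4  1.4] w 15.1
```

```bash
python3 -m inch '[{"dx":-30,"dy":10,"dz":0,"yaw":0.1},{"dx":-75,"dy":24,"dz":0,"yaw":0.24},{"dx":-120,"dy":39,"dz":0,"yaw":0.385},{"dx":-165,"dy":54,"dz":0,"yaw":0.53},{"dx":-210,"dy":68,"dz":0,"yaw":0.675},{"dx":-250,"dy":81,"dz":0,"yaw":0.815},{"dx":-275,"dy":90,"dz":0,"yaw":0.9},{"dx":-285,"dy":93,"dz":0,"yaw":0.93},{"dx":-285,"dy":93,"dz":0,"yaw":0.93},{"dx":-285,"dy":93,"dz":0,"yaw":0.93}]'
python3 -m inch '[{"dx":0,"dy":0,"dz":0,"yaw":0},{"dx":0,"dy":0,"dz":0,"yaw":0}]'
python3 - <<'E'
from h import *
goal(796.2,-167.3,205,-70.2)
E
```

```text
time_s: 18.7
eef_pos: [714.8, -26.1, 212.3]
eef_rot: [[0.66, 0.751, -0.001], [0.751, -0.66, -0.008], [-0.007, 0.004, -1.0]]
ft_force: [0.2, 0.3, -0.3]
width: 15.2
time_s: 18.9
eef_pos: [714.1, -24.4, 212.3]
eef_rot: [[0.659, 0.752, -0.002], [0.752, -0.659, -0.007], [-0.007, 0.004, -1.0]]
ft_force: [-0.3, 0.0, -0.4]
width: 15.3
t 18.9 pos [714.1 -24.4 212.3] jaw -41.2 shift [-53.4 155.9   8.2] yaw 0.5062 q [-4. 20. 88. -0. 72. 38.] F [-0.3  0.  -0.4] w 15.3
```

```bash
python3 -m inch '[{"dx":-10,"dy":25,"dz":0,"yaw":0.1},{"dx":-22,"dy":60,"dz":0,"yaw":0.22},{"dx":-34,"dy":95,"dz":0,"yaw":0.34},{"dx":-45,"dy":130,"dz":4,"yaw":0.44},{"dx":-52,"dy":150,"dz":8,"yaw":0.5},{"dx":-53.4,"dy":155.9,"dz":8,"yaw":0.506},{"dx":-53.4,"dy":155.9,"dz":8,"yaw":0.506},{"dx":-53.4,"dy":155.9,"dz":8,"yaw":0.506},{"dx":-53.4,"dy":155.9,"dz":8,"yaw":0.506}]'
python3 -m inch '[{"dx":0,"dy":0,"dz":0,"yaw":0},{"dx":0,"dy":0,"dz":0,"yaw":0},{"dx":0,"dy":0,"dz":0,"yaw":0}]'
python3 - <<'E'
from h import *
p=capture("wrist"); save(p,"i.png"); goal(796.2,-167.3,130,-70.2); print(sensors.observe()["eef_rot"].round(4) if 1 else 0)
np.savez("i.npz",f=p["frame"],depth=p["depth"],K=p["K"],R=p["R"],t=p["t"],pos=sensors.observe()["eef_pos"])
E
```

```text
time_s: 19.8
eef_pos: [796.0, -165.5, 205.9]
eef_rot: [[0.94, 0.341, -0.001], [0.341, -0.94, -0.007], [-0.004, 0.006, -1.0]]
ft_force: [0.2, -0.6, -0.4]
width: 15.2
time_s: 20.1
eef_pos: [796.0, -164.9, 206.3]
eef_rot: [[0.94, 0.342, -0.001], [0.342, -0.94, -0.007], [-0.003, 0.006, -1.0]]
ft_force: [-0.2, 0.4, 0.0]
width: 15.2
t 20.15 pos [ 796.  -165.1  206.2] jaw -70.02 shift [-0.3  1.7 76.2] yaw 0.0031 q [-13.  31.  73.  -0.  76.  57.] F [-0.4  0.6  0.1] w 15.0
[[ 0.9398  0.3417 -0.001 ]
 [ 0.3416 -0.9398 -0.0072]
 [-0.0034  0.0064 -1.    ]]
```

View pics/i.png

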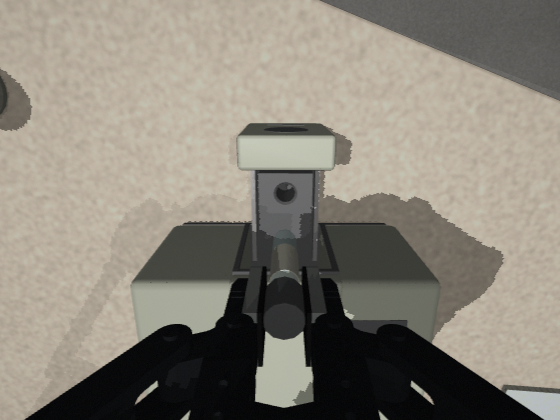

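```bash
cat > fit2.py <<'E'
from h import *
import sys
def run(fn,foot=52):
    global p
    p=dict(np.load(fn)); g=cv2.cvtColor(p["f"],cv2.COLOR_RGB2GRAY); R=p["R"]; c=-R.T@p["t"].ravel(); N=np.array([-D[1],D[0]])
    def onz(u,v,z): r=R.T@np.linalg.inv(p["K"])@[u,v,1.]; return c+r*(z-c[2])/r[2]
    def proj(X): x=p["K"]@(R@X+p["t"].ravel()); return (x[:2]/x[2]).round(1)
    el=lambda x:(((x[:2]-FW)@D).round(1),((x[:2]-FW)@N).round(1))
    return g,onz,proj,el
if __name__=="__main__":
    g,onz,proj,el=run("i.npz"); pos=p["pos"]; print("tcp",el(pos))
    s=g[178:208,268:303]; big=cv2.resize(s,None,fx=8,fy=8,interpolation=cv2.INTER_CUBIC); med=np.median(s)
    for k in(12,22):
        m=cv2.morphologyEx((abs(big.astype(int)-med)>k).astype(np.uint8),cv2.MORPH_CLOSE,np.ones((15,15)))
        cs=max(cv2.findContours(m,0,1)[0],key=cv2.contourArea);x,y,w,h=cv2.boundingRect(cs)
        U=268+(x+w/2)/8-.44;V=178+(y+h/2)/8-.44; W=onz(U,V,58); print(k,U,V,w/8,h/8,W.round(1),el(W))
    for z in(0,20,-16): print("axis at foot+",z,proj(pos+[0,0,z-52]))
    d3=np.array([D[0],D[1],0]); n3=np.array([-D[1],D[0],0])
    print("foot outer",proj(pos+[0,0,-52]+6.5*d3),"sides",proj(pos+[0,0,-42]+6.5*n3),proj(pos+[0,0,-42]-6.5*n3))
    print(p["depth"][228:262:2,286].round()); print("TCP should show cap top", proj(pos+[0,0,28]))
    cv2.imwrite("pics/j.png",cv2.resize(p["f"][170:345,230:345],None,fx=4.5,fy=3.4,interpolation=cv2.INTER_CUBIC)[:,:,::-1])
E
python3 fit2.py
```

```text
tcp (np.float64(48.9), np.float64(3.0))
12 284.81 192.9975 24.0 23.125 [ 796.2 -166.9   58. ] (np.float64(48.5), np.float64(1.2))
22 284.7475 192.8725 23.125 22.375 [ 796.3 -166.9   58. ] (np.float64(48.6), np.float64(1.3))
axis at foot+ 0 [283.1 238.4]
axis at foot+ 20 [283.3 253.5]
axis at foot+ -16 [283.  228.2]
foot outer [283.1 227.8] sides [271.3 245.6] [295.1 245.6]
[357. 204. 202. 199. 196. 193. 191. 188. 185. 182. 180. 177. 177. 173.
 172. 169. 167.]
TCP should show cap top [284.1 324. ]
```

View pics/j.png

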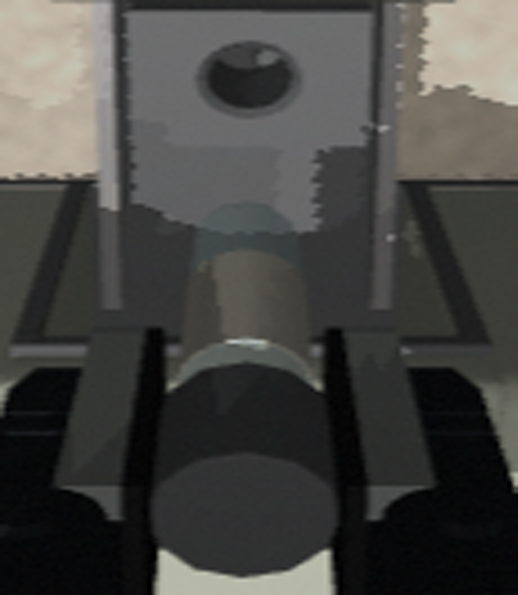

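The held tube is upright; the foot shows at px ~(285.5,230) and the well at (284.8,193). Estimated correction is about +1 mm outward, ~0 lateral. I lower it to just above the mouth and recheck there.

```bash
python3 -m inch '[{"dx":0.5,"dy":0.2,"dz":10,"yaw":0},{"dx":1,"dy":0.2,"dz":25,"yaw":0},{"dx":1,"dy":0.2,"dz":42,"yaw":0},{"dx":1,"dy":0.2,"dz":58,"yaw":0},{"dx":1,"dy":0.2,"dz":72,"yaw":0},{"dx":1,"dy":0.2,"dz":82,"yaw":0},{"dx":1,"dy":0.2,"dz":87,"yaw":0},{"dx":1,"dy":0.2,"dz":88,"yaw":0},{"dx":1,"dy":0.2,"dz":88,"yaw":0},{"dx":1,"dy":0.2,"dz":88,"yaw":0}]'
python3 -m inch '[{"dx":0,"dy":0,"dz":0,"yaw":0},{"dx":0,"dy":0,"dz":0,"yaw":0},{"dx":0,"dy":0,"dz":0,"yaw":0}]'
cat > k.py <<'E'
from fit2 import *
import fit2
p=capture("wrist"); pos=sensors.observe()["eef_pos"]; np.savez("k.npz",f=p["frame"],depth=p["depth"],K=p["K"],R=p["R"],t=p["t"],pos=pos)
g,onz,proj,el=run("k.npz"); print("tcp",np.round(pos,1),el(pos),sensors.observe()["eef_rot"].round(4)[:,2])
d3=np.array([D[0],D[1],0])
print("foot outer",proj(pos+[0,0,-52]+6.5*d3),"well pred",proj(np.array([796.2,-166.9,58])))
v,u=proj(np.array([796.2,-166.9,58]))[::-1].astype(int); v0,u0=v-45,u-50
print("crop origin",u0,v0)
cv2.imwrite("pics/"+sys.argv[1],cv2.resize(fit2.p["f"][v0:v0+90,u0:u0+100],None,fx=6,fy=6,interpolation=cv2.INTER_CUBIC)[:,:,::-1])
E
python3 k.py k.png
```

```text
time_s: 21.15
eef_pos: [797.7, -165.7, 119.6]
eef_rot: [[0.94, 0.342, 0.001], [0.342, -0.94, -0.008], [-0.002, 0.008, -1.0]]
ft_force: [0.4, 1.8, 0.0]
width: 15.2
time_s: 21.45
eef_pos: [798.0, -165.8, 120.3]
eef_rot: [[0.94, 0.342, 0.002], [0.342, -0.94, -0.008], [-0.001, 0.008, -1.0]]
ft_force: [-0.3, -0.1, -0.9]
width: 15.1
tcp [ 797.8 -165.8  120. ] (np.float64(50.4), np.float64(1.8)) [ 0.0016 -0.0078 -1.    ]
foot outer [282.5 228. ] well pred [283.3 235.1]
crop origin 233 190
```

View pics/k.png

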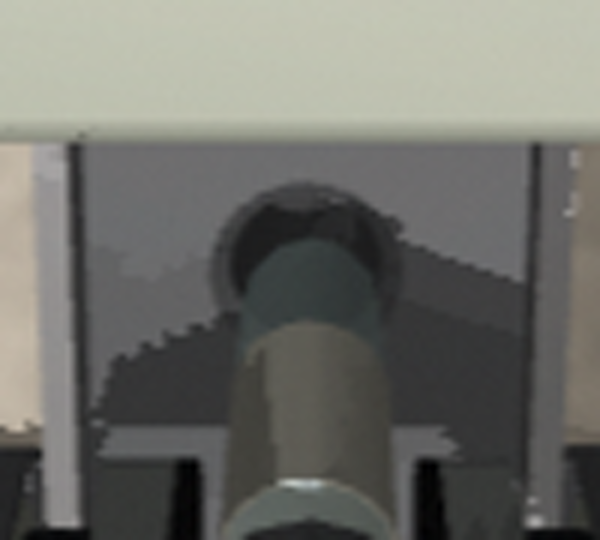

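Near the mouth (crop): the hole spans x 210–402, centre (306,~270), and the tube foot is centred at x≈311, slightly outward. I correct by −0.8 in x and −0.4 in y, then enter while watching the force.

```bash
python3 -m inch '[{"dx":-0.8,"dy":-0.4,"dz":0,"yaw":0},{"dx":-0.8,"dy":-0.4,"dz":3,"yaw":0},{"dx":-0.8,"dy":-0.4,"dz":6,"yaw":0},{"dx":-0.8,"dy":-0.4,"dz":8,"yaw":0},{"dx":-0.8,"dy":-0.4,"dz":10,"yaw":0},{"dx":-0.8,"dy":-0.4,"dz":12,"yaw":0},{"dx":-0.8,"dy":-0.4,"dz":12,"yaw":0}]'
python3 -m inch '[{"dx":0,"dy":0,"dz":2,"yaw":0},{"dx":0,"dy":0,"dz":4,"yaw":0},{"dx":0,"dy":0,"dz":5,"yaw":0},{"dx":0,"dy":0,"dz":5,"yaw":0},{"dx":0,"dy":0,"dz":5,"yaw":0}]'
python3 k.py l.png
```

```text
time_s: 22.2
eef_pos: [796.7, -165.7, 107.3]
eef_rot: [[0.94, 0.342, 0.001], [0.342, -0.94, -0.008], [-0.002, 0.007, -1.0]]
ft_force: [-0.4, 0.1, -0.7]
width: 15.1
time_s: 22.7
eef_pos: [796.6, -165.7, 102.2]
eef_rot: [[0.94, 0.342, 0.0], [0.342, -0.94, -0.007], [-0.002, 0.007, -1.0]]
ft_force: [0.2, 0.4, -0.7]
width: 15.5
tcp [ 796.6 -165.7  102.2] (np.float64(49.2), np.float64(2.2)) [ 5.0e-04 -7.5e-03 -1.0e+00]
foot outer [282.7 227.9] well pred [284.5 245.2]
crop origin 234 200
```

8 mm in with no contact force. Continue down.

```bash
python3 -m inch '[{"dx":0,"dy":0,"dz":3,"yaw":0},{"dx":0,"dy":0,"dz":6,"yaw":0},{"dx":0,"dy":0,"dz":9,"yaw":0},{"dx":0,"dy":0,"dz":12,"yaw":0},{"dx":0,"dy":0,"dz":12,"yaw":0},{"dx":0,"dy":0,"dz":12,"yaw":0}]'
python3 -m inch '[{"dx":0,"dy":0,"dz":3,"yaw":0},{"dx":0,"dy":0,"dz":6,"yaw":0},{"dx":0,"dy":0,"dz":9,"yaw":0},{"dx":0,"dy":0,"dz":12,"yaw":0},{"dx":0,"dy":0,"dz":12,"yaw":0},{"dx":0,"dy":0,"dz":12,"yaw":0}]'
```

```text
time_s: 23.35
eef_pos: [796.4, -165.8, 89.8]
eef_rot: [[0.94, 0.342, -0.0], [0.342, -0.94, -0.007], [-0.003, 0.007, -1.0]]
ft_force: [-1.2, -0.3, 0.1]
width: 15.6
time_s: 23.95
eef_pos: [796.3, -165.7, 77.4]
eef_rot: [[0.94, 0.342, -0.001], [0.342, -0.94, -0.007], [-0.003, 0.007, -1.0]]
ft_force: [-0.7, -0.2, -0.6]
width: 15.0
```

```bash
python3 -m inch '[{"dx":0,"dy":0,"dz":1.5,"yaw":0},{"dx":0,"dy":0,"dz":3,"yaw":0},{"dx":0,"dy":0,"dz":3.5,"yaw":0},{"dx":0,"dy":0,"dz":3.5,"yaw":0}]' | grep -E "pos|force"
python3 -m inch '[{"dx":0,"dy":0,"dz":1,"yaw":0},{"dx":0,"dy":0,"dz":2,"yaw":0},{"dx":0,"dy":0,"dz":2,"yaw":0}]' | grep -E "pos|force"
python3 -m inch '[{"dx":0,"dy":0,"dz":0.8,"yaw":0},{"dx":0,"dy":0,"dz":1.5,"yaw":0},{"dx":0,"dy":0,"dz":1.5,"yaw":0}]' | grep -E "pos|force"
```

```text
eef_pos: [796.2, -165.8, 73.8]
ft_force: [-0.6, 0.4, -0.9]
eef_pos: [796.5, -165.8, 72.4]
ft_force: [-1.3, -0.5, 2.9]
eef_pos: [796.8, -165.9, 72.3]
ft_force: [-2.5, -0.1, 5.8]
```

Bottomed at TCP z 72.3 (expected 72). Release and rise.

```bash
python3 -m inch '[{"dx":0,"dy":0,"dz":0,"yaw":0},{"dx":0,"dy":0,"dz":0,"yaw":0},{"dx":0,"dy":0,"dz":0,"yaw":0},{"dx":0,"dy":0,"dz":0,"yaw":0},{"dx":0,"dy":0,"dz":0,"yaw":0},{"dx":0,"dy":0,"dz":0,"yaw":0}]' -0.1
python3 -m inch '[{"dx":0,"dy":0,"dz":-5,"yaw":0},{"dx":0,"dy":0,"dz":-15,"yaw":0},{"dx":0,"dy":0,"dz":-30,"yaw":0},{"dx":0,"dy":0,"dz":-50,"yaw":0},{"dx":0,"dy":0,"dz":-70,"yaw":0},{"dx":0,"dy":0,"dz":-85,"yaw":0},{"dx":0,"dy":0,"dz":-90,"yaw":0},{"dx":0,"dy":0,"dz":-90,"yaw":0},{"dx":0,"dy":0,"dz":-90,"yaw":0}]'
python3 -m inch '[{"dx":0,"dy":0,"dz":0,"yaw":0},{"dx":0,"dy":0,"dz":0,"yaw":0},{"dx":0,"dy":0,"dz":0,"yaw":0}]'
python3 - <<'E'
from h import *
p=capture("wrist"); save(p,"m.png"); goal(*(FW+145*D+1*np.array([-D[1],D[0]])),70,-70.2)
A=pts(p,np.ones((420,560),bool)); l=(A[:,:2]-FW)@np.array([-D[1],D[0]]); e=(A[:,:2]-FW)@D
m=(abs(l-1)<8)&(e>36)&(e<58)&(A[:,2]>75)&(A[:,2]<125); print(m.sum(),np.percentile(A[m,2],[50,95,99]).round(1))
E
```

```text
time_s: 25.55
eef_pos: [796.7, -165.9, 72.1]
eef_rot: [[0.94, 0.342, 0.001], [0.342, -0.94, -0.007], [-0.002, 0.007, -1.0]]
ft_force: [-0.2, -0.5, -0.5]
width: 38.0
time_s: 26.45
eef_pos: [796.2, -165.1, 161.4]
eef_rot: [[0.94, 0.342, -0.0], [0.342, -0.94, -0.007], [-0.003, 0.007, -1.0]]
ft_force: [1.0, -1.1, -0.2]
width: 38.3
time_s: 26.75
eef_pos: [795.7, -165.0, 160.0]
eef_rot: [[0.94, 0.342, -0.002], [0.342, -0.94, -0.007], [-0.004, 0.006, -1.0]]
ft_force: [0.3, 0.3, 0.2]
width: 38.5
t 26.8 pos [ 795.8 -165.   160.4] jaw -70.02 shift [96.6  1.9 90. ] yaw 0.0032 q [-13.  32.  76.  -0.  72.  57.] F [-0.9 -1.1  0.1] w 38.4
769 [ 99.1 100.5 100.9]
```

View pics/m.png

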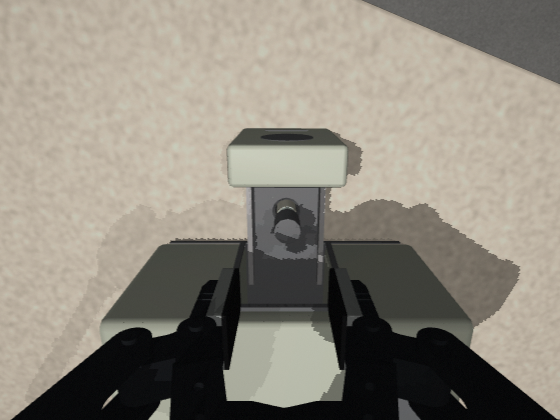

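Tube home and upright, cap top at 100 mm (expected 100), cap px (287,228). Now go in front of the plate with the gripper shut.

```bash
python3 -m inch '[{"dx":15,"dy":1,"dz":0,"yaw":0.003},{"dx":40,"dy":1.9,"dz":0,"yaw":0.003},{"dx":65,"dy":1.9,"dz":0,"yaw":0.003},{"dx":85,"dy":1.9,"dz":0,"yaw":0.003},{"dx":97,"dy":1.9,"dz":0,"yaw":0.003},{"dx":97,"dy":1.9,"dz":0,"yaw":0.003},{"dx":97,"dy":1.9,"dz":0,"yaw":0.003},{"dx":97,"dy":1.9,"dz":0,"yaw":0.003}]' -1 40
python3 -m inch '[{"dx":0,"dy":0,"dz":15,"yaw":0},{"dx":0,"dy":0,"dz":35,"yaw":0},{"dx":0,"dy":0,"dz":55,"yaw":0},{"dx":0,"dy":0,"dz":75,"yaw":0},{"dx":0,"dy":0,"dz":85,"yaw":0},{"dx":0,"dy":0,"dz":90,"yaw":0},{"dx":0,"dy":0,"dz":90,"yaw":0},{"dx":0,"dy":0,"dz":90,"yaw":0},{"dx":0,"dy":0,"dz":90,"yaw":0}]'
python3 -m inch '[{"dx":-5,"dy":0,"dz":0,"yaw":0},{"dx":-12,"dy":0,"dz":0,"yaw":0},{"dx":-18,"dy":0,"dz":0,"yaw":0},{"dx":-22,"dy":0,"dz":0,"yaw":0},{"dx":-22,"dy":0,"dz":0,"yaw":0},{"dx":-22,"dy":0,"dz":0,"yaw":0}]'
python3 -c "
from h import *
goal(*(FW+113*D+1*np.array([-D[1],D[0]])),70,-70.2)"
```

```text
time_s: 27.6
eef_pos: [886.9, -134.1, 159.8]
eef_rot: [[0.941, 0.339, -0.003], [0.338, -0.941, -0.007], [-0.005, 0.006, -1.0]]
ft_force: [0.7, 0.5, -0.5]
width: -0.2
time_s: 28.5
eef_pos: [887.9, -134.9, 71.9]
eef_rot: [[0.941, 0.339, 0.0], [0.339, -0.941, -0.007], [-0.002, 0.007, -1.0]]
ft_force: [0.3, 1.0, 1.2]
width: -0.0
time_s: 29.1
eef_pos: [867.0, -142.5, 72.0]
eef_rot: [[0.941, 0.338, 0.0], [0.338, -0.941, -0.007], [-0.002, 0.007, -1.0]]
ft_force: [0.1, 0.1, -0.5]
width: 0.0
t 29.1 pos [ 867.  -142.5   72. ] jaw -70.23 shift [-10.3  -0.8   2. ] yaw -0.0005 q [-11.  43.  68.  -0.  69.  60.] F [ 0.1  0.1 -0.5] w 0.0
```

```bash
python3 -m inch '[{"dx":-2,"dy":-0.5,"dz":0,"yaw":0},{"dx":-4,"dy":-0.8,"dz":0,"yaw":0},{"dx":-6,"dy":-0.8,"dz":0,"yaw":0},{"dx":-8,"dy":-0.8,"dz":0,"yaw":0},{"dx":-10,"dy":-0.8,"dz":0,"yaw":0},{"dx":-11,"dy":-0.8,"dz":0,"yaw":0},{"dx":-12,"dy":-0.8,"dz":0,"yaw":0},{"dx":-13,"dy":-0.8,"dz":0,"yaw":0}]' | grep -E "time|pos|force"
python3 -m inch '[{"dx":-1.5,"dy":0,"dz":0,"yaw":0},{"dx":-3,"dy":0,"dz":0,"yaw":0},{"dx":-4,"dy":0,"dz":0,"yaw":0},{"dx":-5,"dy":0,"dz":0,"yaw":0}]' | grep -E "time|pos|force"
```

```text
time_s: 29.9
eef_pos: [856.2, -145.5, 72.2]
ft_force: [6.6, 1.9, -2.3]
time_s: 30.3
eef_pos: [853.3, -146.6, 72.3]
ft_force: [6.9, 1.6, -3.3]
```

```bash
python3 -m inch '[{"dx":-3.5,"dy":0,"dz":0,"yaw":0},{"dx":-6,"dy":0,"dz":0,"yaw":0},{"dx":-8.5,"dy":0,"dz":0,"yaw":0},{"dx":-11,"dy":0,"dz":0,"yaw":0},{"dx":-13.5,"dy":0,"dz":0,"yaw":0},{"dx":-16,"dy":0,"dz":0,"yaw":0},{"dx":-18.5,"dy":0,"dz":0,"yaw":0},{"dx":-21,"dy":0,"dz":0,"yaw":0},{"dx":-23.5,"dy":0,"dz":0,"yaw":0},{"dx":-26,"dy":0,"dz":0,"yaw":0}]' | grep -E "time|pos|force"
python3 -m inch '[{"dx":-4,"dy":0,"dz":0,"yaw":0},{"dx":-6.5,"dy":0,"dz":0,"yaw":0},{"dx":-9,"dy":0,"dz":0,"yaw":0},{"dx":-11.5,"dy":0,"dz":0,"yaw":0},{"dx":-14,"dy":0,"dz":0,"yaw":0},{"dx":-16.5,"dy":0,"dz":0,"yaw":0},{"dx":-19,"dy":0,"dz":0,"yaw":0},{"dx":-21.5,"dy":0,"dz":0,"yaw":0},{"dx":-24,"dy":0,"dz":0,"yaw":0},{"dx":-26.5,"dy":0,"dz":0,"yaw":0}]' | grep -E "time|pos|force"
python3 -c "
from h import *
goal(*(FW+28.2*D+1*np.array([-D[1],D[0]])),72,-70.2)"
```

```text
time_s: 31.3
eef_pos: [831.1, -154.6, 72.4]
ft_force: [7.9, 2.3, -4.2]
time_s: 32.3
eef_pos: [808.9, -162.6, 72.4]
ft_force: [9.2, 2.0, -4.6]
t 32.3 pos [ 808.9 -162.6   72.4] jaw -70.18 shift [-33.7  -0.1  -0.1] yaw 0.0004 q [-13.  37.  79.  -0.  64.  57.] F [ 9.2  2.  -4.6] w 0.2
```

```bash
python3 -m inch '[{"dx":-4,"dy":0,"dz":0,"yaw":0},{"dx":-6.5,"dy":0,"dz":0,"yaw":0},{"dx":-9,"dy":0,"dz":0,"yaw":0},{"dx":-11.5,"dy":0,"dz":0,"yaw":0},{"dx":-14,"dy":0,"dz":0,"yaw":0},{"dx":-16.5,"dy":0,"dz":0,"yaw":0},{"dx":-19,"dy":0,"dz":0,"yaw":0},{"dx":-21.5,"dy":0,"dz":0,"yaw":0},{"dx":-24,"dy":0,"dz":0,"yaw":0}]' | grep -E "time|pos|force"
python3 -m inch '[{"dx":-3.5,"dy":0,"dz":0,"yaw":0},{"dx":-4.5,"dy":0,"dz":0,"yaw":0},{"dx":-5.5,"dy":0,"dz":0,"yaw":0},{"dx":-6.5,"dy":0,"dz":0,"yaw":0},{"dx":-7.5,"dy":0,"dz":0,"yaw":0}]' | grep -E "time|pos|force"
```

```text
time_s: 33.2
eef_pos: [789.4, -169.7, 72.6]
ft_force: [8.9, 3.5, -3.7]
time_s: 33.7
eef_pos: [785.1, -171.3, 72.7]
ft_force: [8.1, 1.4, -3.9]
```

```bash
python3 -m inch '[{"dx":-3.5,"dy":0,"dz":0,"yaw":0},{"dx":-4.5,"dy":0,"dz":0,"yaw":0},{"dx":-5.5,"dy":0,"dz":0,"yaw":0},{"dx":-6.5,"dy":0,"dz":0,"yaw":0}]' | grep -E "time|pos|force"
python3 -m inch '[{"dx":-3,"dy":0,"dz":0,"yaw":0},{"dx":-3.5,"dy":0,"dz":0,"yaw":0},{"dx":-4,"dy":0,"dz":0,"yaw":0},{"dx":-4.5,"dy":0,"dz":0,"yaw":0}]' | grep -E "time|pos|force"
python3 -m inch '[{"dx":-3,"dy":0,"dz":0,"yaw":0},{"dx":-3.5,"dy":0,"dz":0,"yaw":0},{"dx":-3.5,"dy":0,"dz":0,"yaw":0},{"dx":-3.5,"dy":0,"dz":0,"yaw":0}]' | grep -E "time|pos|force"
```

```text
time_s: 34.1
eef_pos: [781.8, -172.5, 72.7]
ft_force: [8.7, 2.5, -4.5]
time_s: 34.5
eef_pos: [780.3, -173.1, 72.8]
ft_force: [9.6, 2.2, -5.7]
time_s: 34.9
eef_pos: [779.7, -173.4, 72.9]
ft_force: [9.9, 2.4, -5.6]
```

```bash
python3 -m inch '[{"dx":-3,"dy":0,"dz":0,"yaw":0},{"dx":-3.5,"dy":0,"dz":0,"yaw":0},{"dx":-4,"dy":0,"dz":0,"yaw":0},{"dx":-4,"dy":0,"dz":0,"yaw":0}]' | grep -E "time|pos|force"
python3 -m inch '[{"dx":-3,"dy":0,"dz":0,"yaw":0},{"dx":-3.5,"dy":0,"dz":0,"yaw":0},{"dx":-4,"dy":0,"dz":0,"yaw":0},{"dx":-4,"dy":0,"dz":0,"yaw":0}]' | grep -E "time|pos|force"
```

```text
time_s: 35.3
eef_pos: [778.6, -173.8, 73.0]
ft_force: [8.5, 2.1, -4.6]
time_s: 35.7
eef_pos: [778.0, -174.1, 73.1]
ft_force: [10.9, 2.1, -6.0]
```

```bash
python3 -m inch '[{"dx":-3,"dy":0,"dz":0,"yaw":0},{"dx":-3.5,"dy":0,"dz":0,"yaw":0},{"dx":-4,"dy":0,"dz":0,"yaw":0},{"dx":-4,"dy":0,"dz":0,"yaw":0}]' | grep -E "time|pos|force"
python3 -m inch '[{"dx":-3,"dy":0,"dz":0,"yaw":0},{"dx":-3.5,"dy":0,"dz":0,"yaw":0},{"dx":-3.7,"dy":0,"dz":0,"yaw":0},{"dx":-3.7,"dy":0,"dz":0,"yaw":0}]' | grep -E "time|pos|force"
```

```text
time_s: 36.1
eef_pos: [778.2, -174.1, 73.3]
ft_force: [12.1, 2.5, -6.5]
time_s: 36.5
eef_pos: [778.4, -174.1, 73.4]
ft_force: [12.7, 3.4, -6.2]
```

At the stop again (13 N, no motion). Let go, back away and check.

```bash
python3 -m inch '[{"dx":4,"dy":0,"dz":0,"yaw":0},{"dx":15,"dy":0,"dz":0,"yaw":0},{"dx":35,"dy":0,"dz":0,"yaw":0},{"dx":60,"dy":0,"dz":0,"yaw":0},{"dx":85,"dy":0,"dz":0,"yaw":0},{"dx":105,"dy":0,"dz":0,"yaw":0},{"dx":110,"dy":0,"dz":0,"yaw":0},{"dx":110,"dy":0,"dz":0,"yaw":0},{"dx":110,"dy":0,"dz":0,"yaw":0}]' | grep -E "time|pos|force"
python3 -m inch '[{"dx":0,"dy":0,"dz":-40,"yaw":0},{"dx":0,"dy":0,"dz":-80,"yaw":0},{"dx":0,"dy":0,"dz":-120,"yaw":0},{"dx":0,"dy":0,"dz":-130,"yaw":0},{"dx":0,"dy":0,"dz":-130,"yaw":0},{"dx":0,"dy":0,"dz":-130,"yaw":0},{"dx":0,"dy":0,"dz":-130,"yaw":0}]' | grep -E "time|pos|force"
python3 - <<'E'
from h import *
q=capture("scene"); t=capture("top"); w=capture("wrist")
cv2.imwrite("pics/n.png",cv2.resize(np.hstack([q["frame"],t["frame"]]),(800,300))[:,:,::-1])
for n,c in(("s",q),("t",t),("w",w)):
    A=pts(c,np.ones((420,560),bool)); e=(A[:,:2]-FW)@D; l=(A[:,:2]-FW)@np.array([-D[1],D[0]])
    m=(abs(l)<30)&(A[:,2]>30)&(A[:,2]<110)&(e>5)&(e<125)&(A[:,2]<150)
    if m.sum()>20: print(n,m.sum(),np.percentile(e[m],[2,50,98]).round(1))
for k in("jar_mid","pipette","rack","tall_tube_a_mid"):
    for r in cut_out(t,k)[:2]: print(k,round(r["score"],2),np.median(pts(t,r["mask"]),0).round())
E
```

```text
time_s: 37.4
eef_pos: [880.6, -137.0, 81.0]
ft_force: [-0.7, 0.2, 0.9]
time_s: 38.1
eef_pos: [868.9, -136.8, 206.6]
ft_force: [-0.3, -0.8, -0.7]
s 975 [ 6.1 23.2 26. ]
w 41 [5.2 6.  7.9]
jar_mid 0.64 [767. 115.  68.]
pipette 0.61 [718. 370.  21.]
rack 0.62 [555. 271.  49.]
tall_tube_a_mid 0.53 [554. 279. 110.]
```

View pics/n.png

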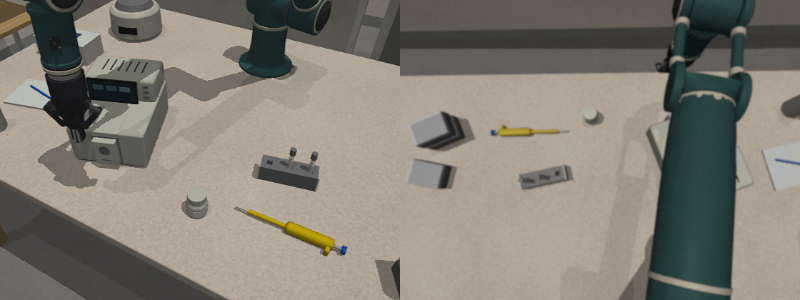

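The drawer is shut: its face stands at 23 from the wall, the same as when it was first latched, 1.6 s after release. The bystanders haven't moved and the arm is clear.

```bash
python3 -c "
from h import *
print(sign_off())"
```

```text
the job is handed in; nothing more can be done
None
```

The job is done and handed in. The drawer was pushed until its latch let go and it sprang out. The short tube was then placed in the well, and the drawer was pushed shut until it latched.

- **Pushing force:** the highest wrist reading was about 14 N (13 N of it along the push), at the stop on both pushes. Readings came only at the end of each move, so peaks in between were not recorded.
- **Tube:** it bottomed with the tool at 72.3 mm, where 72 was expected. After release the cap top measured about 100 mm above the bench, which is fully home, and it stood upright.
- **Drawer shut:** about 1.6 s after release the drawer face was 23 mm out from the wall, the same as at the start. I measured this only in the scene camera; the arm hid it from the top view, and the wrist view showed only the edge of the wall.
- **Bystanders:** the jar, the pipette and the tall tubes were where they had been, within about 1 mm for the jar and pipette. The arm was clear and touching nothing.
- **Time:** about 38 s of the 72 s allowed.

Two things disagreed along the way:
- **Cameras:** the top and wrist cameras differed by about 2 to 3 mm. I used the wrist camera and aligned the tube to the well by sight.
- **Tool tilt:** the tool picked up a tilt of up to 2.5° from starting moves before it had settled. I brought this down to about 0.5° before gripping the tube.

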